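# Move the snapped-in column cartridge to the other holder

### The job

Pinch the two side tabs of the column cartridge together to free it from the fixed holder it is snapped into, and lift it out. Then push it gently all the way down into the empty, height-adjustable holder and let go, so that both tabs spring out and hold it latched there; do not wrench or ram it in either holder, and leave the glassware and other things around standing where they are.

Things in the scene. Friction and masses are not known exactly. Their poses are not given: they have to be found in the camera images.
- cartridge_center (a point): White plastic column cartridge, upright, 104 mm tall, 0.15 to 0.24 kg. Point on its axis 48 mm above its underside; z up, y = line through its two tabs. Lowest 46 mm: ribbed plug 30 (x) by 42 (y) mm; above it a core 20 (x) by 24 (y) mm up to 92 mm, then a 14 mm round port. A half turn about z makes no difference to its fit.
- tabs_mid (a point): On the cartridge's axis, midway between the tabs' thumb pads, 79 mm above its underside; same axes. Pads stand at +y and -y, each 24 mm wide (x), 30 mm high (64 to 94 mm above the underside), 52 mm over their outer faces at rest, 41 mm fully pinched. The legs end in outward barbs, flat-topped 30 mm above the underside, sloping below, also 52 mm over all at rest and 41 mm pinched.
- tab_l (a joint): Tab on the cartridge's +y side: inward travel in m, 0 sprung out, 0.0055 fully pinched. Spring about 3 N at rest to 6 N fully in. It is free of a holder's lip from about 0.004 if the cartridge is centred, 0.005 if not.
- tab_r (a joint): Tab on the cartridge's -y side, the same.
- dock_a: Fixed holder where the cartridge starts latched: grey block 48 (x) by 72 (y) mm on a foot 100 by 84 mm. Origin: centre of the foot's underside, on the table; z up; x, y as the cartridge's. Socket floor 12 mm above the table; a sprung plunger holds the cartridge's underside 15 mm above the table, barbs up against the lip. Top of the flared rim 60 mm above the table.
- dock_a_mouth (a point): Centre of the mouth of dock_a, 55 mm above the table, at the top of the lip. The mouth is 33 (x) by 45 (y) mm, 1.5 mm clear of the plug all round, with a rim flared 45 degrees above it. The lip is 10 mm thick; beneath it the socket widens to 60 mm (y), so that the barbs catch under it. The socket of dock_b is the same.
- dock_b: Empty holder to fill: a socket like dock_a's on a carriage clamped at some height between two 10 mm upright rods (at x = -37 and +37 mm, 78 mm tall) on the same foot. Origin: centre of the foot's underside, on the table; z up; socket centred on this axis, long side along y. The clamped height varies and is not reported: the socket floor is anywhere from 26 to 42 mm above the table.
- plunger_b (a joint): Sprung plunger in dock_b's floor: m pressed down; 0 empty, about 0.006 cartridge latched, 0.009 bottomed on the rigid floor; pushes up 2.4 N at 0, 6 N bottomed. Over that floor the lip's underside is 33 mm, the rim's top 48 mm. A cartridge let go at the bottom rises 3 mm till its barbs catch; unlatched, it is pushed up nearly to 0.
- beaker: Small glass beaker, 56 mm across, 70 mm tall, stands among the holders. Origin under its centre.
- conical_flask: Glass conical flask, 76 mm across, 122 mm tall. Origin under its centre.
- jar: Clear jar with black lid, 56 mm across, 70 mm tall. Origin under its centre.
- spatula: Narrow flat steel weighing spatula, 170 mm long, 4 mm thick, lying along its x. Origin under its middle.

How it is judged:
By the outcome, as a careful person would: the job done as asked, in the order asked, and still so for the second after the job is handed in, with the robot touching nothing.
It also fails if it takes over 64 s, if anything falls off the work surface, if the arm or the gripper's body presses on something with over 40 N, if the wrist force passes 120 N, or if a joint passes its speed limit or range.

### The arm

A 6-joint arm with a two-finger parallel gripper is mounted at the origin on the work surface. World frame = base frame: x ahead of the robot, y to its left, z up, the work surface at z = 0. Lengths are in m, angles in rad, forces in N, time in s.
With the tool pointing down it reaches from about 0.4 to 0.825 m from the base axis. Payload 7 kg.
Tool frame: the origin (TCP) lies between the finger pads; the fingertips stand 8 mm ahead of it and the grasp point (between the pads) lies 11 mm behind it (arm.finger_overhang is the x of the fingertips in the tool frame, in m); x points along the fingers, z is the direction in which the jaws open and shut, and the axes are right-handed (so a half turn about x gives the same grasp; the last joint's range is limited). The gripper opens to 85 mm and grips with 20 to 120 N. Pads are 22 mm wide; open, the fingers measure 114 mm over their backs; the gripper's body (76 mm by 85 mm) begins 54 mm behind the grasp point. The pads swing forward as they close: fully open they stand 13 mm farther back than shut.
Start: joints at [-0.959, 0.359, 0.012, 0, -1.224, -0.288], TCP at [0.215, -0.64, 0.239] pointing down, gripper open.
Joint ranges: [-3.07, 3.07], [-1.43, 2.12], [-1.02, 1.25], [-3.03, 1.67], [-3.05, -0], [-3.03, 3.03]. Speed limits (rad/s): [2.39, 2.39, 3.01, 3.14, 3.14, 3.14].

### API

Orientations are given as [roll, pitch, yaw] about the fixed x, y, z axes, in that order (R = Rz(yaw) Ry(pitch) Rx(roll)).
In Python, from bench import arm, eyes gives the robot as it stands. The module is installed in compiled form; this text tells all that it offers.
- The arm moves only by the tool drive_tool, never from a script. Its argument "targets" is one flat list of numbers, 7 for each row, row after row: the shift along the tool's x, y, z in mm, then the turn, a rotation vector about the tool's x, y, z in degrees, then the finger opening in mm, from 0 to 85.4. In form: [x, y, z, ax, ay, az, claw, x, y, z, ax, ay, az, claw, ...]. A call has 1 to 12 rows; each row is the pose to reach, as a shift and turn from the pose commanded when the call began, along the tool's axes at that moment; what a row does not reach only later rows make up. A row lasts 1/12 s, in which the tool goes at most 41.7 mm and 7.16 degrees, less where a joint would pass 70% of its speed; a pose out of reach is approached as far as the arm can. A call with a gripper value outside its range is refused whole. The fingers move at their own pace and stop on an object; the grip force is fixed at half the most. Time passes only in rows, so rows that repeat a pose let the fingers close. It gives the time, the measured TCP pose, the force and the opening at its end, in the units of the state.
- arm.state(): the state, without advancing time (a new reading comes with each control period).
- eyes.grab_frame(name): name is "scene" or "top" or "wrist"; returns the picture (384x512x3 uint8, red, green, blue); there is no depth.
- eyes.camera_model(name): a dict with "intrinsics" (3x3 intrinsics, pixels), "rvec" (rotation vector, rad) and "tvec" (3), from world to camera coordinates, as OpenCV has them; the wrist camera has in their place "T_tool_cam" (4x4, takes a point from camera to tool coordinates, whose origin is the TCP and whose axes are the tool frame's). Camera axes: x right, y down, z forward; pixel columns grow to the right and rows downward; lengths in m; the calibration is good to about 2 mm. The wrist camera is an equidistant fisheye: a pixel r from the principal point sees the ray r / f radians off the axis. A picture is of the moment at which its call begins: read the wrist's pose just before it. camera_model takes no time and is no camera call.
- arm.finish_job(): hands the job in, once; it reports no verdict.
The state is a dict: "clock": time; "joint_pos": joint angles; "dq": joint speeds; "joint_efforts": joint torques, N m; "tcp_pos": TCP position; "tool_rot": TCP orientation; "contact_force": force on the tool from outside, world axes, zero at the start; "ft_torque": the same for the moment, N m; "gripper_width": finger opening in m.
Only numpy, scipy, OpenCV 4.12 (cv2) and the standard library are available. Lean on these libraries where they do the work, as an engineer would, in place of code of your own. Each camera call takes 0.05 s, during which the arm holds its last target.

## Working session

There is one attempt and no reset: what is moved stays moved. The work goes in short steps, Python scripts to look and compute and a tool call to move; the robot and the scene stay as the last step left them, time stands still between calls to the robot, and variables do not carry over. Pictures are saved under pics/ and viewed, and the job is handed in when it is done.

Besides the shell and the picture viewer there is one more tool, called after ">>>" as a command line: name --argument value ..., lists and objects as JSON in quotes. drive_tool: Moves the arm, as the interface text tells. Its arguments: {"type":"object","properties":{"targets":{"type":"array","items":{"type":"number"}}},"required":["targets"]}

```bash
mkdir -p pics
python3 - <<'E'
from bench import arm, eyes
import cv2
print(arm.state())
for n in ["scene","top","wrist"]:
    cv2.imwrite(f"pics/{n}0.png",eyes.grab_frame(n)[:,:,::-1]); print(n,eyes.camera_model(n))
print(arm.finger_overhang)
E
```

```text
{'clock': 0.0, 'joint_pos': array([-9.58942030e-01,  3.59370291e-01,  1.10729843e-02, -3.44723859e-04,
       -1.22412703e+00, -2.88116270e-01]), 'dq': array([ 2.18973542e-04, -5.67828104e-04,  1.30529403e-03,  2.27357522e-03,
        2.01446066e-04,  3.77829263e-05]), 'joint_efforts': array([-5.17109293e-04, -5.83321667e+01,  2.93436313e+01,  6.93678305e+00,
       -5.72691832e-03,  1.26868883e-05]), 'tcp_pos': array([ 0.21455936, -0.63949376,  0.23838154]), 'tool_rot': array([0.09165482, 1.56913636, 1.98607178]), 'contact_force': array([0.30678271, 0.60603905, 0.68167297]), 'ft_torque': array([ 0.0111975 ,  0.03053216, -0.00246024]), 'gripper_width': 0.08517451484377458}
scene {'intrinsics': array([[386.19815428,   0.        , 253.02769893],
       [  0.        , 386.19815428, 195.76534548],
       [  0.        ,   0.        ,   1.        ]]), 'rvec': array([ 1.19756842,  2.06968802, -1.14654987]), 'tvec': array([ 0.25740012, -0.15866964,  1.43947667])}
top {'intrinsics': array([[373.91654004,   0.        , 256.03111398],
       [  0.        , 373.91654004, 191.60985816],
       [  0.        ,   0.        ,   1.        ]]), 'rvec': array([ 2.1981563 , -2.20336833,  0.02456026]), 'tvec': array([-0.0219103 ,  0.49847727,  1.00205779])}
wrist {'intrinsics': array([[297.31863964,   0.        , 259.26425764],
       [  0.        , 297.31863964, 192.22689508],
       [  0.        ,   0.        ,   1.        ]]), 'T_tool_cam': array([[ 1.75308352e-03, -3.14754161e-01,  9.49171610e-01,
        -1.34307809e-01],
       [ 6.68460359e-05, -9.49173029e-01, -3.14754755e-01,
         8.12211325e-02],
       [ 9.99998461e-01,  6.15239733e-04, -1.64293953e-03,
         1.20045157e-03],
       [ 0.00000000e+00,  0.00000000e+00,  0.00000000e+00,
         1.00000000e+00]])}
0.008
```

View pics/scene0.png

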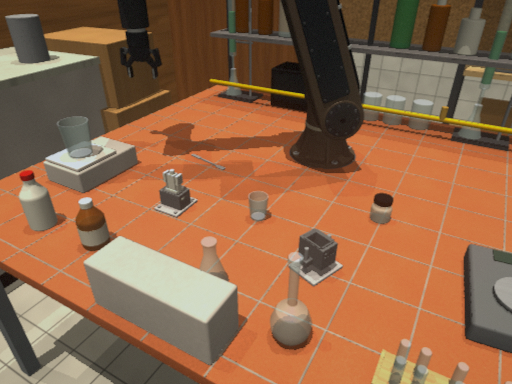

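View pics/top0.png

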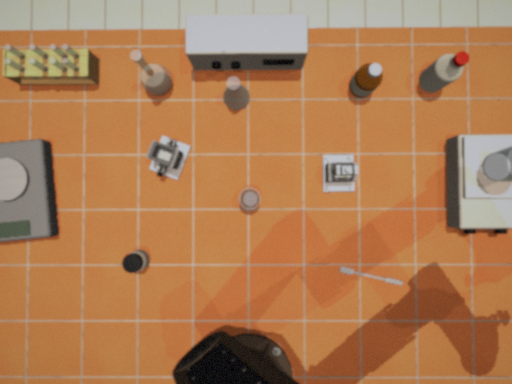

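View pics/wrist0.png

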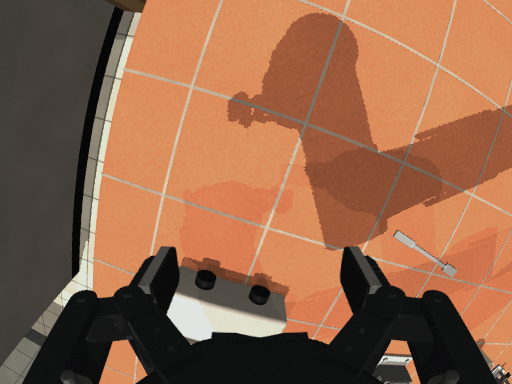

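The scene view shows the cartridge in its holder at about (175,190) and the empty holder at (318,252). In the top view they are at (340,172) and (168,158), with the beaker at (250,200) and the jar at (134,262). I'll enlarge these areas.

```bash
cat > h.py <<'E'
import numpy as np, cv2
from scipy.spatial.transform import Rotation as R
from bench import arm, eyes
def ray(name,px,st=None):
    m=eyes.camera_model(name); K=m["intrinsics"]; px=np.asarray(px,float)
    d=np.array([(px[0]-K[0,2])/K[0,0],(px[1]-K[1,2])/K[1,1],1.])
    if name=="wrist":
        r=np.hypot(d[0],d[1]); d=np.array([d[0]/r*np.sin(r),d[1]/r*np.sin(r),np.cos(r)]) if r>0 else d
        T=m["T_tool_cam"]; Rt=R.from_euler('xyz',st["tool_rot"]).as_matrix()
        return Rt@T[:3,3]+st["tcp_pos"], Rt@T[:3,:3]@d
    Rc=cv2.Rodrigues(m["rvec"])[0]
    return -Rc.T@m["tvec"], Rc.T@d
def onz(name,px,z,st=None):
    o,d=ray(name,px,st); return o+d*(z-o[2])/d[2]
def proj(name,p,st=None):
    m=eyes.camera_model(name); K=m["intrinsics"]; p=np.asarray(p,float)
    if name=="wrist":
        T=m["T_tool_cam"]; Rt=R.from_euler('xyz',st["tool_rot"]).as_matrix()
        c=T[:3,:3].T@(Rt.T@(p-st["tcp_pos"])-T[:3,3]); r=np.hypot(c[0],c[1]); a=np.arctan2(r,c[2])
        return np.array([K[0,2]+K[0,0]*a*c[0]/r,K[1,2]+K[0,0]*a*c[1]/r])
    c=cv2.Rodrigues(m["rvec"])[0]@p+m["tvec"]; return np.array([K[0,2]+K[0,0]*c[0]/c[2],K[1,2]+K[1,1]*c[1]/c[2]])
def tri(*rays):
    A=0;b=0
    for o,d in rays:
        d=d/np.linalg.norm(d);P=np.eye(3)-np.outer(d,d);A=A+P;b=b+P@o
    return np.linalg.solve(A,b)
def crop(src,x0,y0,w,h,s,out):
    im=cv2.imread(src)[y0:y0+h,x0:x0+w]; cv2.imwrite(out,cv2.resize(im,None,fx=s,fy=s,interpolation=cv2.INTER_CUBIC))
E
python3 - <<'E'
from h import *
crop("pics/top0.png",310,140,64,64,6,"pics/a.png");crop("pics/top0.png",136,126,64,64,6,"pics/b.png")
a=cv2.imread("pics/a.png");b=cv2.imread("pics/b.png")
cv2.imwrite("pics/ab.png",np.hstack([a,b]))
crop("pics/scene0.png",145,160,64,64,6,"pics/a.png");crop("pics/scene0.png",286,222,64,64,6,"pics/b.png")
cv2.imwrite("pics/sab.png",np.hstack([cv2.imread("pics/a.png"),cv2.imread("pics/b.png")]))
im=cv2.imread("pics/top0.png"); hsv=cv2.cvtColor(im,cv2.COLOR_BGR2HSV)
for n,(x,y) in dict(A=(340,172),B=(168,158)).items():
    m=np.zeros(im.shape[:2],np.uint8); m[y-32:y+32,x-32:x+32]=((hsv[y-32:y+32,x-32:x+32,1]<90))*255
    c=max(cv2.findContours(m,0,1)[0],key=cv2.contourArea); print(n,cv2.minAreaRect(c),cv2.boundingRect(c))
E
```

```text
A ((341.89068603515625, 172.00341796875), (39.04344177246094, 39.38702392578125), 88.21009063720703) (322, 152, 40, 41)
B ((166.05389404296875, 154.56349182128906), (47.8267936706543, 43.80855941772461), 38.36748504638672) (136, 135, 62, 45)
```

View pics/ab.png

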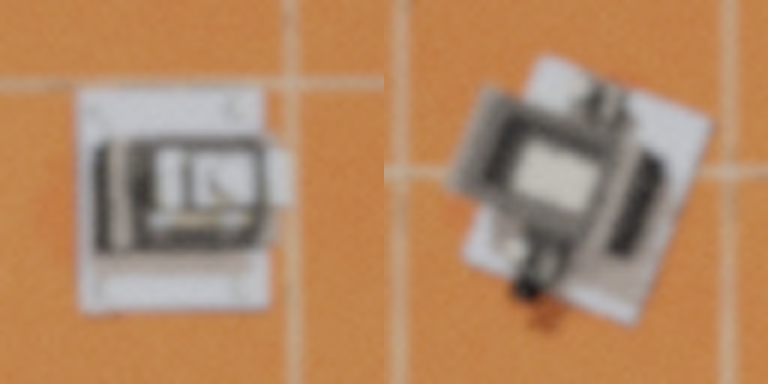

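View pics/sab.png

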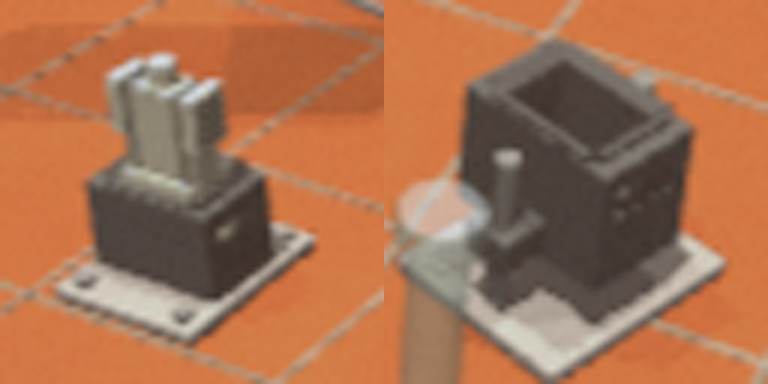

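Run:
```python
from h import *
A=np.array([(78,88),(262,88),(270,310),(80,312)])/6+[310,140]-0.4
B=np.array([(545-384,55),(712-384,120),(632-384,322),(462-384,262)])/6+[136,126]-0.4
for n,c in (("A",A),("B",B)):
    P=np.array([onz("top",p,0.008)[:2] for p in c]); e=[np.linalg.norm(P[i]-P[(i+1)%4]) for i in range(4)]
    print(n,P.mean(0),np.round(e,4), [np.degrees(np.arctan2(*(P[i]-P[j])[::-1])) for i,j in ((0,3),(1,2),(0,1),(3,2))])
# cartridge port top in two views
# scene: port top centre crop (163,62)/6
print(tri(ray("scene",(145+163/6-.4,160+62/6-.4)),ray("top",(310+215/6-.4,140+183/6-.4))))
for n,p in dict(beaker=(250,200),jar=(134,262)).items(): print(n,onz("top",p,0.05))
print(onz("top",(236,98),0.06),onz("top",(155,78),.05))
```

```text
A [ 0.54859542 -0.24537118] [0.0827 0.1001 0.0852 0.101 ] [np.float64(0.05843031253096793), np.float64(1.4526678972061724), np.float64(89.80116200694454), np.float64(90.46001659566336)]
B [0.59245345 0.21141958] [0.0816 0.0982 0.0819 0.101 ] [np.float64(-21.537332250434694), np.float64(-21.4130302336232), np.float64(68.52253075362374), np.float64(70.4531866455922)]
[ 0.54729319 -0.24074533  0.11935375]
beaker [ 0.47541049 -0.00784004  0.05      ]
jar [0.3161459  0.29182459 0.05      ]
[0.73881059 0.02762381 0.06      ] [0.79554622 0.24055474 0.05      ]
```

```bash
cat >> h.py <<'E'
def target_R(yaw,flip=1):
    # tool x down, tool z along dock y (flip=-1: opposite)
    z=flip*np.array([-np.sin(yaw),np.cos(yaw),0]); x=np.array([0,0,-1.]); return np.column_stack([x,np.cross(z,x),z])
def rel(pos,Rt,st=None):
    st=st or arm.state(); R0=R.from_euler('xyz',st["tool_rot"]).as_matrix()
    s=R0.T@(np.asarray(pos)-st["tcp_pos"])*1000; r=np.degrees(R.from_matrix(R0.T@Rt).as_rotvec())
    return np.round(s,2),np.round(r,2)
E
python3 - <<'E'
from h import *
st=arm.state();print(R.from_euler('xyz',st["tool_rot"]).as_matrix().round(3))
for f in (1,-1): print(f,rel([0.548,-0.245,0.24],target_R(np.radians(.8),f)))
E
```

```text
[[-0.001 -0.948 -0.318]
 [ 0.001 -0.318  0.948]
 [-1.     0.     0.001]]
1 (array([  -1.15, -441.61,  268.05]), array([17.75,  0.07, -0.02]))
-1 (array([  -1.15, -441.61,  268.05]), array([-1.6225e+02,  3.0000e-02,  1.0000e-01]))
```

>>> drive_tool --targets '[0,-20,12,1,0,0,85,0,-53,32,3,0,0,85,0,-88,53,5,0,0,85,0,-123,74,7,0,0,85,0,-158,96,9,0,0,85,0,-193,117,11,0,0,85,0,-228,138,13,0,0,85,0,-263,159,15,0,0,85,0,-298,181,17,0,0,85,0,-333,202,17.75,0,0,85,0,-368,223,17.75,0,0,85,0,-403,245,17.75,0,0,85]'

```text
clock: 1.15
tcp_pos: [0.5197, -0.2776, 0.2393]
tool_rot: [-0.659, 1.571, 0.926]
contact_force: [0.5, -1.1, 0.7]
gripper_width: 0.085
```

>>> drive_tool --targets '[0,-25,15,0,0,0,85,0,-38,23,0,0,0,85,0,-38,23,0,0,0,85,0,-38,23,0,0,0,85]'

```text
clock: 1.48
tcp_pos: [0.5567, -0.2554, 0.2386]
tool_rot: [1.364, 1.569, 2.95]
contact_force: [-0.5, 0.1, 1.0]
gripper_width: 0.085
```

Run:
```python
from h import *
st=arm.state(); cv2.imwrite("pics/w1.png",eyes.grab_frame("wrist")[:,:,::-1])
np.save("w1.npy",np.r_[st["tcp_pos"],st["tool_rot"]]); print(st["clock"],st["tcp_pos"],st["tool_rot"],st["joint_pos"],st["contact_force"])
for p in [(.5486,-.2453,.119),(.5486,-.2453,.06),(.5486,-.2193,.109),(.5486,-.2713,.109)]: print(proj("wrist",p,st))
```

```text
1.4833 [ 0.55667463 -0.25542633  0.23857582] [1.36391003 1.56944494 2.94987869] [-1.11738895e-01  2.58061300e-01 -1.32702430e-01 -1.16698817e-04
 -1.18137966e+00 -1.44384073e+00] [-0.52136144  0.05873455  0.96113293]
[270.0493457  180.99075349]
[268.22516729 165.82342503]
[297.6856757  178.47258655]
[241.49022007 177.56242635]
```

View pics/w1.png

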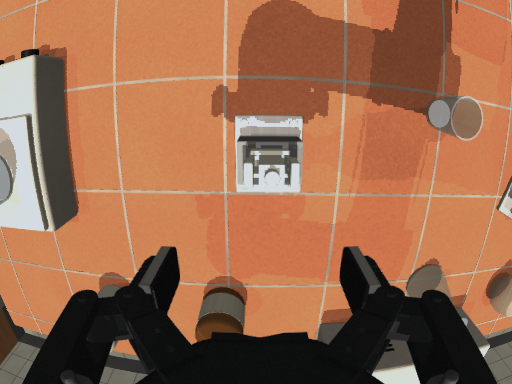

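Run:
```python
from h import *
crop("pics/w1.png",225,105,90,95,8,"pics/w1c.png")
c=cv2.imread("pics/w1c.png");cv2.imwrite("pics/w1c.png",cv2.resize(c,None,fx=.78,fy=.78))
```

```text
(no output)
```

View pics/w1c.png

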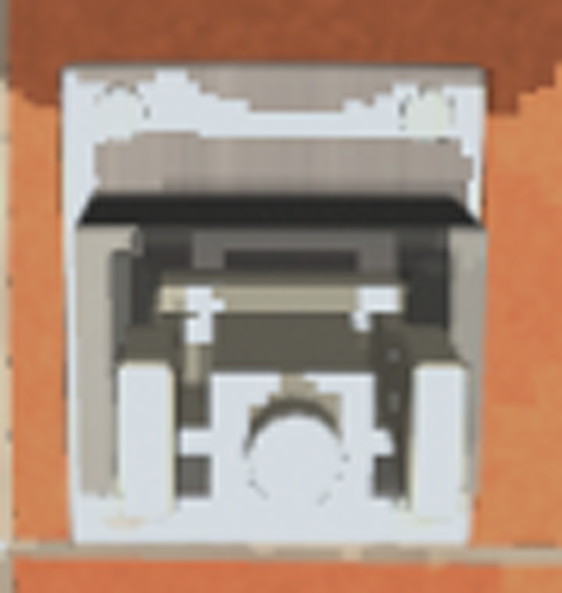

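Run:
```python
from h import *
w=np.load("w1.npy"); st=dict(tcp_pos=w[:3],tool_rot=w[3:])
f=lambda x,y,z: onz("wrist",(225+x/6.24-.5,105+y/6.24-.5),z,st).round(4)
print("port",f(297,458,.119))
for p in [(118,362),(466,362),(118,512),(466,512)]: print("tab",f(*p,.109))
for p in [(62,66),(486,66),(75,542),(470,542)]: print("foot",f(*p,.008))
print("rim top far-left/right edges",f(80,226,.06),f(486,226,.06))
```

```text
port [ 0.5457 -0.2436  0.119 ]
tab [ 0.5344 -0.2695  0.109 ]
tab [ 0.5334 -0.2187  0.109 ]
tab [ 0.5573 -0.2695  0.109 ]
tab [ 0.5564 -0.2175  0.109 ]
foot [ 0.4974 -0.2861  0.008 ]
foot [ 0.4957 -0.2031  0.008 ]
foot [ 0.5953 -0.2838  0.008 ]
foot [ 0.594  -0.2017  0.008 ]
rim top far-left/right edges [ 0.5216 -0.2787  0.06  ] [ 0.5203 -0.2095  0.06  ]
```

Run:
```python
from h import *
print(rel([0.546,-0.244,0.082],target_R(np.radians(1.0))))
```

```text
(array([156.8 ,   9.76,  12.11]), array([-0.19,  0.01, -0.06]))
```

>>> drive_tool --targets '[0,9.8,12.1,-0.2,0,0,85,20,9.8,12.1,-0.2,0,0,85,45,9.8,12.1,-0.2,0,0,85,72,9.8,12.1,-0.2,0,0,85,98,9.8,12.1,-0.2,0,0,85,120,9.8,12.1,-0.2,0,0,85,138,9.8,12.1,-0.2,0,0,85,150,9.8,12.1,-0.2,0,0,85,157,9.8,12.1,-0.2,0,0,85,157,9.8,12.1,-0.2,0,0,85,157,9.8,12.1,-0.2,0,0,85]'

```text
clock: 2.45
tcp_pos: [0.5462, -0.2447, 0.0827]
tool_rot: [3.084, 1.571, -1.612]
contact_force: [0.1, 0.8, 0.2]
gripper_width: 0.0849
```

Run:
```python
from h import *
st=arm.state(); print(st["tcp_pos"],rel([0.546,-0.244,0.082],target_R(np.radians(1.0))))
cv2.imwrite("pics/w2.png",eyes.grab_frame("wrist")[:,:,::-1]);cv2.imwrite("pics/s2.png",eyes.grab_frame("scene")[:,:,::-1])
crop("pics/s2.png",135,110,90,115,5,"pics/s2c.png")
```

```text
[ 0.54623643 -0.24466206  0.08270405] (array([0.7 , 0.23, 0.67]), array([-0.05, -0.01, -0.  ]))
```

View pics/w2.png

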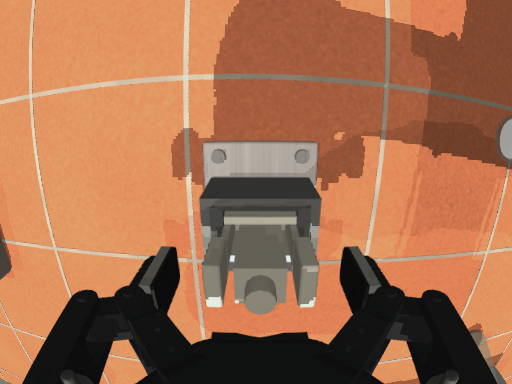

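View pics/s2c.png

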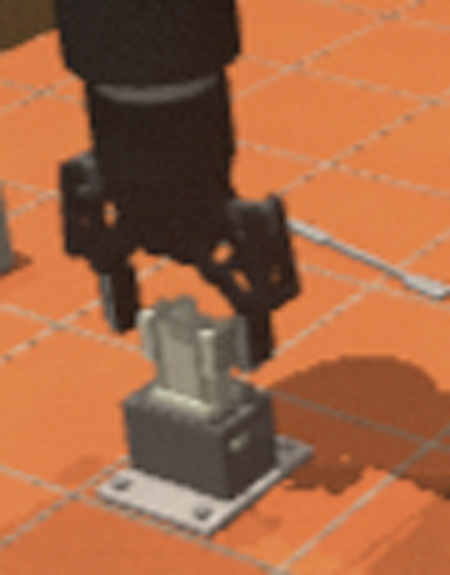

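The wrist view shows the cartridge's port at (261,293) midway between the finger pads (178 and 340), so it is aligned to within 1 mm. I'll close the fingers now.

>>> drive_tool --targets '[0.5,0,0.7,0,0,0,75,0.5,0,0.7,0,0,0,62,0.5,0,0.7,0,0,0,52,0.5,0,0.7,0,0,0,46,0.5,0,0.7,0,0,0,41,0.5,0,0.7,0,0,0,39,0.5,0,0.7,0,0,0,38,0.5,0,0.7,0,0,0,38,0.5,0,0.7,0,0,0,38]'

```text
clock: 3.3
tcp_pos: [0.5469, -0.2435, 0.0821]
tool_rot: [-2.179, 1.57, -0.591]
contact_force: [-0.1, -4.2, 4.0]
gripper_width: 0.0383
```

Run:
```python
from h import *
st=arm.state(); print(st["tcp_pos"],st["contact_force"],st["ft_torque"],st["gripper_width"])
cv2.imwrite("pics/w3.png",eyes.grab_frame("wrist")[:,:,::-1])
```

```text
[ 0.54693027 -0.24354172  0.08212325] [-0.09958278 -4.1985636   4.04425812] [-1.66757358 -0.10638711 -0.03191318] 0.038328485787130676
```

View pics/w3.png

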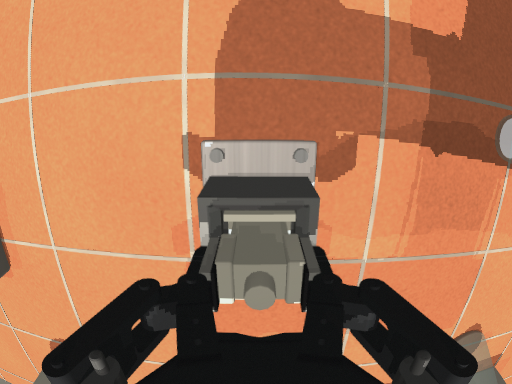

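>>> drive_tool --targets '[0,0,-0.4,0,0,0,34,0,0,-0.4,0,0,0,30,0,0,-0.4,0,0,0,30]'

```text
clock: 3.6
tcp_pos: [0.5471, -0.2438, 0.0833]
tool_rot: [-1.967, 1.569, -0.378]
contact_force: [-2.9, 0.1, 15.5]
gripper_width: 0.0324
```

Run:
```python
from h import *
cv2.imwrite("pics/w4.png",eyes.grab_frame("wrist")[:,:,::-1]);cv2.imwrite("pics/s4.png",eyes.grab_frame("scene")[:,:,::-1])
crop("pics/s4.png",145,140,70,70,6,"pics/s4c.png");crop("pics/w4.png",180,170,160,140,3,"pics/w4c.png")
crop("pics/w3.png",180,170,160,140,3,"pics/w3c.png")
cv2.imwrite("pics/w34.png",np.vstack([cv2.imread("pics/w3c.png"),cv2.imread("pics/w4c.png")])[:,:]) 
st=arm.state(); print(st["contact_force"],st["ft_torque"],st["gripper_width"],st["tcp_pos"])
```

```text
[-3.29507281 -1.14787356 15.51114097] [-0.32683562  1.0642864  -0.02283725] 0.0324751573954404 [ 0.54713911 -0.24379966  0.08336096]
```

View pics/w4c.png

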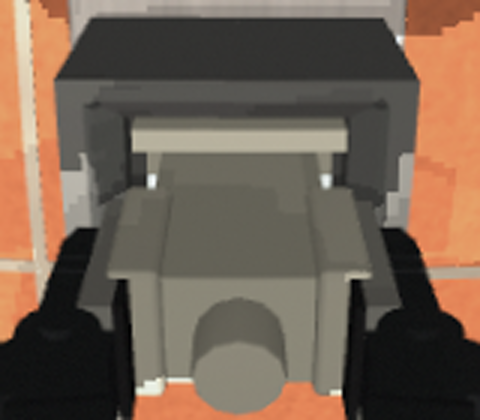

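View pics/s4c.png

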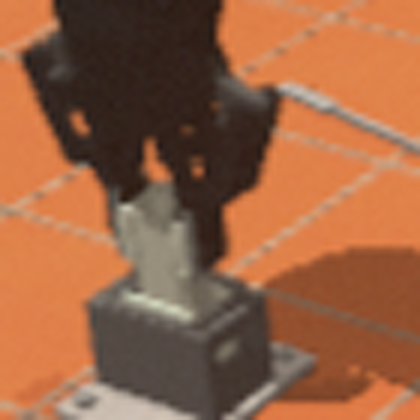

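View pics/w3c.png

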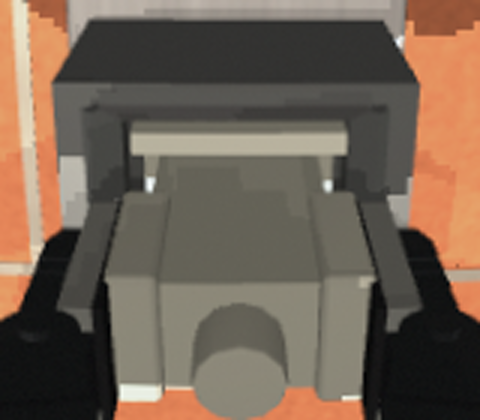

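The pads appear to sink into the tabs beyond full pinch: the tabs sit at the same width in both views, at columns 108–372. The extra squeeze only adds load, so I'll ease back to about 38 mm.

>>> drive_tool --targets '[0,0,0,0,0,0,36,0,0,0,0,0,0,38,0,0,0,0,0,0,38,0,0,0,0,0,0,38]'

```text
clock: 4.03
tcp_pos: [0.5469, -0.2437, 0.0821]
tool_rot: [-1.865, 1.57, -0.277]
contact_force: [-0.1, -2.3, 6.2]
gripper_width: 0.0383
```

>>> drive_tool --targets '[-1,0,0,0,0,0,38,-2,0,0,0,0,0,38,-3,0,0,0,0,0,38,-4,0,0,0,0,0,38,-4,0,0,0,0,0,38]'

```text
clock: 4.45
tcp_pos: [0.5467, -0.2436, 0.0859]
tool_rot: [-1.386, 1.57, 0.202]
contact_force: [2.3, -3.7, 2.9]
gripper_width: 0.0382
```

Run:
```python
from h import *
cv2.imwrite("pics/w5.png",eyes.grab_frame("wrist")[:,:,::-1])
crop("pics/w5.png",180,170,160,140,3,"pics/w5c.png")
st=arm.state(); print(st["contact_force"],st["ft_torque"],st["gripper_width"],st["tcp_pos"])
```

```text
[ 0.76883651 -2.07152109  2.45857182] [-1.16277038 -0.66589039  0.01887553] 0.03790038269194451 [ 0.54665405 -0.24356987  0.08580752]
```

View pics/w5c.png

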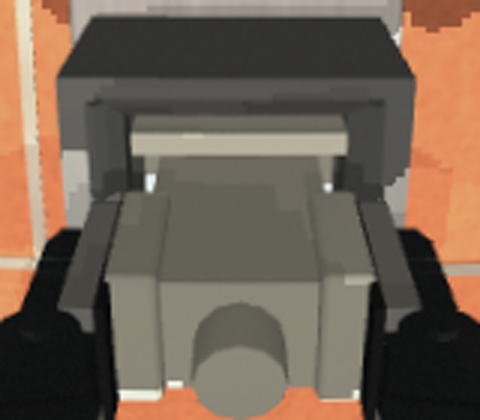

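The cartridge rises with the tool while the block drops away (its front edge moved from row 18 to 16), and the force stays under 5 N. The barbs are free, so I'll keep lifting.

>>> drive_tool --targets '[-2,0,0,0,0,0,38,-5,0,0,0,0,0,38,-9,0,0,0,0,0,38,-14,0,0,0,0,0,38,-19,0,0,0,0,0,38,-24,0,0,0,0,0,38,-30,0,0,0,0,0,38,-36,0,0,0,0,0,38,-44,0,0,0,0,0,38,-52,0,0,0,0,0,38]'

```text
clock: 5.33
tcp_pos: [0.5464, -0.2436, 0.1386]
tool_rot: [1.217, 1.571, 2.805]
contact_force: [-1.1, 0.5, -1.2]
gripper_width: 0.038
```

>>> drive_tool --targets '[-10,0,0,0,0,0,38,-25,0,0,0,0,0,38,-45,0,0,0,0,0,38,-65,0,0,0,0,0,38,-85,0,0,0,0,0,38,-100,0,0,0,0,0,38,-105,0,0,0,0,0,38,-105,0,0,0,0,0,38]'

```text
clock: 6.0
tcp_pos: [0.5472, -0.2438, 0.2448]
tool_rot: [-1.739, 1.568, -0.15]
contact_force: [0.2, 0.8, -0.9]
gripper_width: 0.0382
```

Run:
```python
from h import *
cv2.imwrite("pics/w6.png",eyes.grab_frame("wrist")[:,:,::-1]);cv2.imwrite("pics/s6.png",eyes.grab_frame("scene")[:,:,::-1])
crop("pics/s6.png",125,100,120,120,5,"pics/s6c.png")
st=arm.state(); print(st["contact_force"],st["ft_torque"],st["gripper_width"],st["tcp_pos"],st["joint_pos"])
```

```text
[-0.32778456 -0.5401175  -1.77499958] [0.00870952 0.07857373 0.03953659] 0.03786163457044045 [ 0.5460642  -0.24339081  0.24218043] [-9.30600469e-02  2.31536186e-01 -1.59636492e-01 -6.09041174e-04
 -1.18035894e+00 -1.46026449e+00]
```

View pics/w6.png

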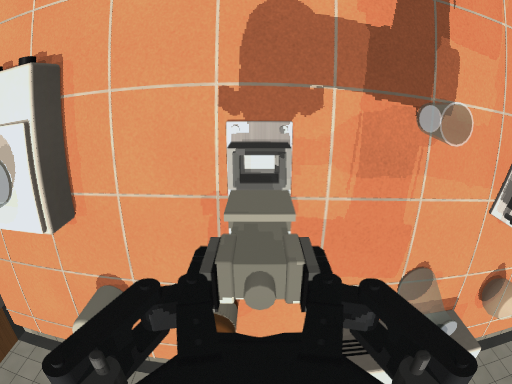

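View pics/s6c.png

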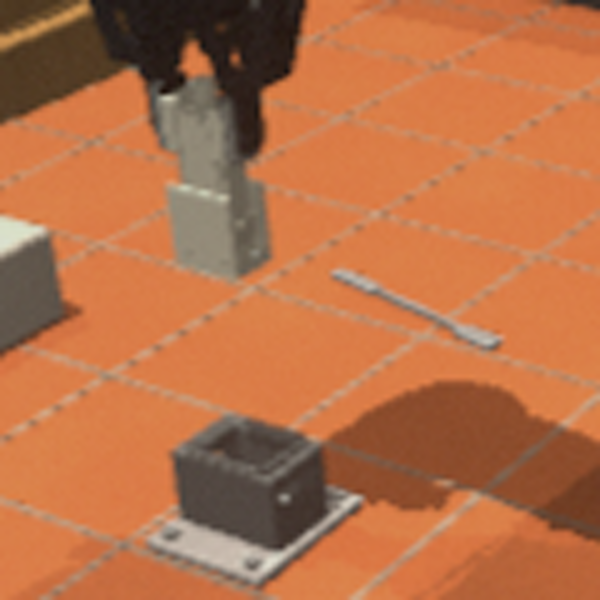

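The cartridge is out and held straight, with the plug at (260,205) in the wrist view. Dock A is empty. Next I'll go to a pose beside dock B where the wrist camera sees its mouth.

Run:
```python
from h import *
print(tri(ray("scene",(294,257)),ray("top",(137,57))), tri(ray("scene",(208,242)),ray("top",(232,82))))
y=np.radians(-21.4); off=np.array([np.cos(y),np.sin(y)])*.05
p=[.5925+off[0],.2115+off[1],.25]; print(p,rel(p,target_R(y)))
```

```text
[0.79336692 0.23948521 0.19630745] [0.76031312 0.03301207 0.122514  ]
[np.float64(0.6390527907931265), np.float64(0.19325616078311902), 0.25] (array([  -7.61, -100.5 ,  434.98]), array([22.39,  0.03, -0.05]))
```

>>> drive_tool --targets '[-2,-4,15,0,0,0,38,-4,-10,42,1,0,0,38,-8,-18,77,4,0,0,38,-8,-26,113,7,0,0,38,-8,-35,150,10,0,0,38,-8,-43,187,13,0,0,38,-8,-52,224,16,0,0,38,-8,-60,261,19,0,0,38,-8,-69,298,22,0,0,38,-8,-77,335,22.4,0,0,38,-8,-86,372,22.4,0,0,38,-8,-93,403,22.4,0,0,38]'

```text
clock: 7.1
tcp_pos: [0.6321, 0.1633, 0.249]
tool_rot: [2.331, 1.568, -2.754]
contact_force: [0.2, -0.4, -1.7]
gripper_width: 0.0378
```

Run:
```python
from h import *
y=np.radians(-21.4); off=np.array([np.cos(y),np.sin(y)])*.05
p=[.5925+off[0],.2115+off[1],.25]; print(p,rel(p,target_R(y)))
```

```text
[np.float64(0.6390527907931265), np.float64(0.19325616078311902), 0.25] (array([-1.08,  4.42, 30.44]), array([ 0.03, -0.1 , -0.1 ]))
```

>>> drive_tool --targets '[0,2,16,0,0,0,38,0,4,29,0,0,0,38,0,4,29,0,0,0,38,0,4,29,0,0,0,38,0,4,29,0,0,0,38]'

```text
clock: 7.52
tcp_pos: [0.639, 0.1883, 0.2503]
tool_rot: [2.502, 1.57, -2.584]
contact_force: [0.2, 0.2, -2.2]
gripper_width: 0.038
```

Run:
```python
from h import *
st=arm.state(); cv2.imwrite("pics/w7.png",eyes.grab_frame("wrist")[:,:,::-1])
np.save("w7.npy",np.r_[st["tcp_pos"],st["tool_rot"]]); print(st["clock"],st["tcp_pos"],st["dq"].round(3))
crop("pics/w7.png",200,60,120,200,3,"pics/w7c.png")
```

```text
7.5167 [0.63903977 0.18834313 0.25031225] [-0.007 -0.01   0.003  0.    -0.    -0.001]
```

View pics/w7.png

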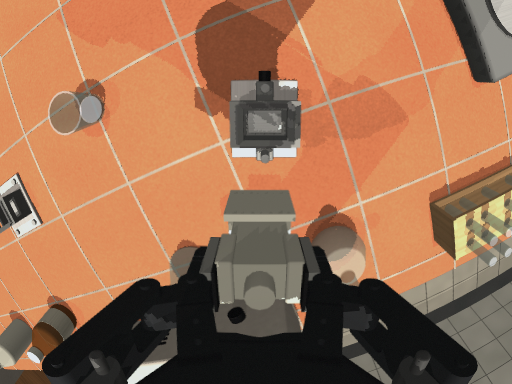

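View pics/w7c.png

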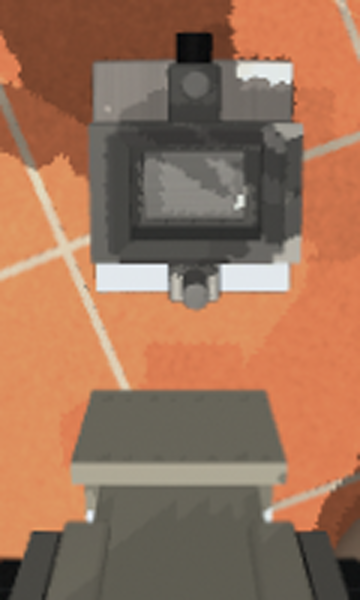

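Run:
```python
from h import *
w=np.load("w7.npy"); st=dict(tcp_pos=w[:3],tool_rot=w[3:])
px=lambda x,y:(200+x/3-.33,60+y/3-.33)
f=lambda x,y,z: onz("wrist",px(x,y),z,st)
a,b=f(196,84,.078),f(195,295,.078); d=b-a
print("rods",a,b,np.linalg.norm(d),(a+b)/2,np.degrees(np.arctan2(d[1],d[0])))
for z in (.074,.08,.086,.09):
    c=np.array([f(x,y,z) for x,y in [(90,122),(302,122),(90,263),(302,263)]])
    print(z,c.mean(0)[:2].round(4),[np.linalg.norm(c[i]-c[j]).round(4) for i,j in ((0,1),(2,3),(0,2),(1,3))],
     np.degrees(np.arctan2(-(c[1]-c[0])[0],(c[1]-c[0])[1])))
# foot corners lower
for p in [(95,62),(292,62),(97,292),(290,292)]: print("foot",f(*p,.008).round(4))
F=np.array([f(*p,.008) for p in [(95,62),(292,62),(97,292),(290,292)]]);print(F.mean(0))
# cartridge: plug top edge & port position in tool frame
Rt=R.from_euler('xyz',st["tool_rot"]).as_matrix(); zt=st["tcp_pos"][2]
for n,p,h in [("plugtopL",(73,482),46),("plugtopR",(287,482),46),("plugbotL",(94,392),0),("plugbotR",(269,392),0)]:
    q=f(*p,zt-.067+h/1000); print(n,(Rt.T@(q-st["tcp_pos"])*1000).round(1))
q=onz("wrist",(260.5,291),zt-.067+.104,st);print("port",(Rt.T@(q-st["tcp_pos"])*1000).round(1))
```

```text
rods [0.55617726 0.22724871 0.078     ] [0.62451239 0.20029212 0.078     ] 0.07345983523173404 [0.59034483 0.21377041 0.078     ] -21.528054896587992
0.074 [0.5913 0.2137] [np.float64(0.073), np.float64(0.075), np.float64(0.0498), np.float64(0.0499)] -21.20596404025135
0.08 [0.5907 0.2138] [np.float64(0.0716), np.float64(0.0735), np.float64(0.0488), np.float64(0.049)] -21.20596404025138
0.086 [0.5902 0.2139] [np.float64(0.0702), np.float64(0.0721), np.float64(0.0479), np.float64(0.048)] -21.20596404025134
0.09 [0.5898 0.214 ] [np.float64(0.0693), np.float64(0.0711), np.float64(0.0472), np.float64(0.0473)] -21.205964040251374
foot [0.5303 0.1937 0.008 ]
foot [0.5598 0.2699 0.008 ]
foot [0.6217 0.1572 0.008 ]
foot [0.6521 0.2348 0.008 ]
[0.59096416 0.21390572 0.008     ]
plugtopL [ 21.   13.2 -19.7]
plugtopR [21.  13.3 21.2]
plugbotL [ 67.   16.3 -19.7]
plugbotR [67.  16.3 21.9]
port [-37.    7.4   1.1]
```

Run:
```python
from h import *
w=np.load("w7.npy"); st=dict(tcp_pos=w[:3],tool_rot=w[3:])
Rt=R.from_euler('xyz',st["tool_rot"]).as_matrix(); zt=st["tcp_pos"][2]
for u in (.067,.065,.069):
  for n,p,h in [("top",(73,462),46),("top",(287,462),46),("bot",(94,391),0),("bot",(269,391),0)]:
    q=onz("wrist",(200+p[0]/3-.33,60+p[1]/3-.33),zt-u+h/1000,st); print(u,n,(Rt.T@(q-st["tcp_pos"])*1000).round(1))
```

```text
0.067 top [ 21.   17.4 -19.5]
0.067 top [21.  17.4 21. ]
0.067 bot [ 67.   16.6 -19.7]
0.067 bot [67.  16.6 21.9]
0.065 top [ 19.   18.2 -19.3]
0.065 top [19.  18.2 20.7]
0.065 bot [ 65.   17.2 -19.5]
0.065 bot [65.  17.2 21.7]
0.069 top [ 23.   16.5 -19.8]
0.069 top [23.  16.6 21.3]
0.069 bot [ 69.   15.9 -19.9]
0.069 bot [69.  15.9 22.1]
```

Run:
```python
from h import *
crop("pics/w7.png",205,180,110,140,4,"pics/w7d.png")
w=np.load("w7.npy"); st=dict(tcp_pos=w[:3],tool_rot=w[3:]);Rt=R.from_euler('xyz',st["tool_rot"]).as_matrix()
for t in [(-37,2,.9),(-25,2,.9),(-27,14,26),(-27,14,-24),(-27,-10,26)]:
  print(t,(proj("wrist",st["tcp_pos"]+Rt@np.array(t)/1000,st)-[205,180])*4)
```

```text
(-37, 2, 0.9) [219.91414148 484.50012146]
(-25, 2, 0.9) [219.85896536 417.57161867]
(-27, 14, 26) [454.27699766 334.26339999]
(-27, 14, -24) [-12.55088307 334.10431369]
(-27, -10, 26) [434.03535203 504.37464309]
```

View pics/w7d.png

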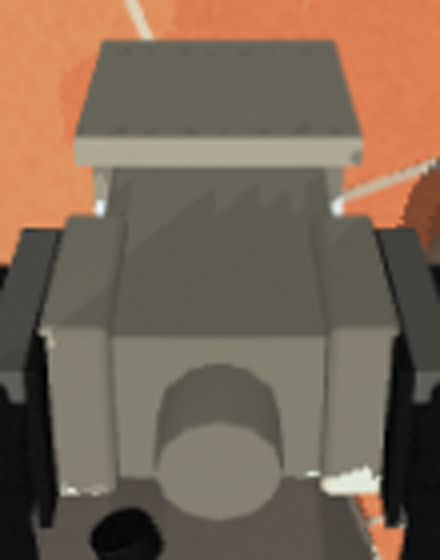

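The port top is at (260,297), which fits an upright cartridge to within about 2 mm. The two rod tops put dock B's centre at (0.5903, 0.2138) with yaw −21.4°, and their spacing measures 73.5 mm against 74 mm given. The rim is near 0.084. I'll hover just above the mouth.

```bash
cat >> h.py <<'E'
def insR(): return target_R(np.radians(-21.4))
def insp(z,dock=(.5904,.2138),off=(1.7,.5)):
    p=np.array([*dock,0])-insR()@np.array([0,*off])/1000; p[2]=z; return p
E
python3 - <<'E'
from h import *
print(insp(.17),rel(insp(.17),insR()))
E
```

```text
[0.59180036 0.21271418 0.17      ] (array([80.64, 52.98,  5.56]), array([-0.06, -0.03, -0.02]))
```

>>> drive_tool --targets '[0,12,1,0,0,0,38,5,27,3,0,0,0,38,15,43,5,0,0,0,38,30,53,5.6,0,0,0,38,48,53,5.6,0,0,0,38,65,53,5.6,0,0,0,38,77,53,5.6,0,0,0,38,80.6,53,5.6,0,0,0,38,80.6,53,5.6,0,0,0,38,80.6,53,5.6,0,0,0,38]'

```text
clock: 8.4
tcp_pos: [0.5925, 0.2138, 0.1709]
tool_rot: [-1.06, 1.57, 0.138]
contact_force: [0.4, -0.0, -0.5]
gripper_width: 0.0385
```

Run:
```python
from h import *
print(rel(insp(.17),insR()),arm.state()["contact_force"])
st=arm.state()
for n in ("wrist","scene","top"): cv2.imwrite(f"pics/{n}8.png",eyes.grab_frame(n)[:,:,::-1])
np.save("w8.npy",np.r_[st["tcp_pos"],st["tool_rot"]])
crop("pics/scene8.png",280,190,80,95,6,"pics/s8c.png")
crop("pics/top8.png",130,115,80,80,6,"pics/t8c.png")
crop("pics/wrist8.png",200,110,120,200,3,"pics/w8c.png")
```

```text
(array([ 0.93,  0.24, -1.24]), array([-0.01,  0.02,  0.04])) [ 0.42559191 -0.00627083 -0.45524465]
```

View pics/s8c.png

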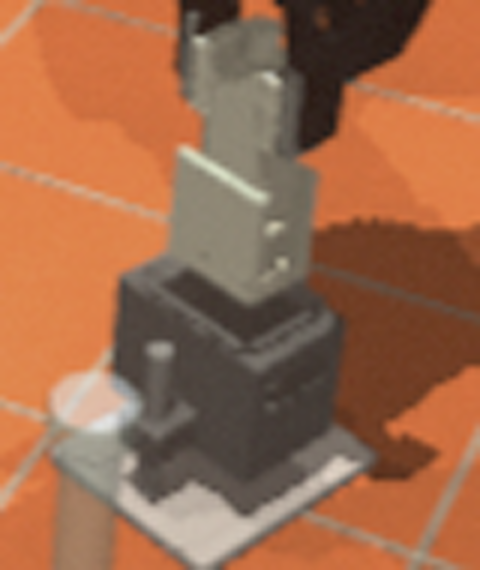

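View pics/w8c.png

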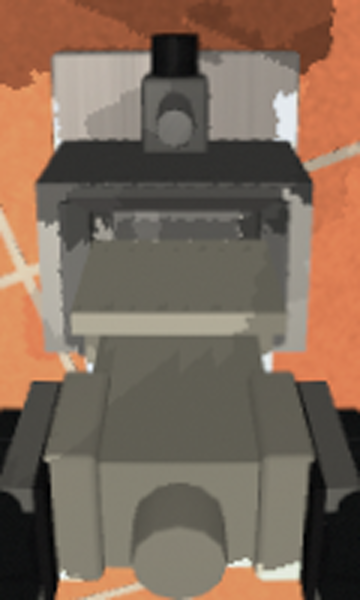

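Run:
```python
from h import *
w=np.load("w8.npy"); st=dict(tcp_pos=w[:3],tool_rot=w[3:]);Rt=R.from_euler('xyz',st["tool_rot"]).as_matrix()
f=lambda x,y,z: onz("wrist",(200+x/3-.33,110+y/3-.33),z,st)
for z in (.074,.078,.082,.086,.09):
  c=[f(37,185,z),f(312,185,z)]; m=(c[0]+c[1])/2
  print(z,np.linalg.norm(c[0]-c[1]).round(4),"edge mid in tool",(Rt.T@(m-st["tcp_pos"])*1000).round(1))
r=f(174,127,.078);print("rod",(Rt.T@(r-st["tcp_pos"])*1000).round(1), r)
zt=st["tcp_pos"][2]
for p,h in [((72,313),46),((287,313),46)]:
  q=f(*p,zt-.067+h/1000);print("plug",(Rt.T@(q-st["tcp_pos"])*1000).round(1))
```

```text
0.074 0.0741 edge mid in tool [96.9 22.7 -0.8]
0.078 0.0728 edge mid in tool [92.9 23.8 -0.8]
0.082 0.0716 edge mid in tool [88.9 24.8 -0.7]
0.086 0.0703 edge mid in tool [84.9 25.8 -0.7]
0.09 0.069 edge mid in tool [80.9 26.8 -0.7]
rod [92.9 39.1 -0.8] [0.55579469 0.22731196 0.078     ]
plug [ 21.   17.2 -19.7]
plug [21.  17.2 21. ]
```

The wrist view shows the plug centre 1.4 mm to the +z side of the mouth centre. That matches the measured pose error of 1.2 mm. I'll correct it and begin the descent.

>>> drive_tool --targets '[0,0,-1.4,0,0,0,38,8,0,-1.4,0,0,0,38,15,0,-1.4,0,0,0,38,20,0,-1.4,0,0,0,38,24,0,-1.4,0,0,0,38,27,0,-1.4,0,0,0,38,27,0,-1.4,0,0,0,38]'

```text
clock: 9.13
tcp_pos: [0.5911, 0.2124, 0.1421]
tool_rot: [2.519, 1.569, -2.567]
contact_force: [0.2, 0.3, -2.3]
gripper_width: 0.0381
```

Run:
```python
from h import *
st=arm.state();print(rel(insp(.144),insR()),st["contact_force"],st["ft_torque"])
for n in ("wrist","scene"): cv2.imwrite(f"pics/{n}9.png",eyes.grab_frame(n)[:,:,::-1])
crop("pics/scene9.png",280,190,80,95,5,"pics/a.png");crop("pics/wrist9.png",200,110,120,158,3,"pics/b.png")
a,b=cv2.imread("pics/a.png"),cv2.imread("pics/b.png");cv2.imwrite("pics/sw9.png",np.hstack([a[:474],b[:474]]))
```

```text
(array([-1.91, -0.51,  0.53]), array([-0.  , -0.07, -0.05])) [ 0.19991559  0.25479383 -2.31723543] [ 0.02457458  0.01431492 -0.0384197 ]
```

View pics/sw9.png

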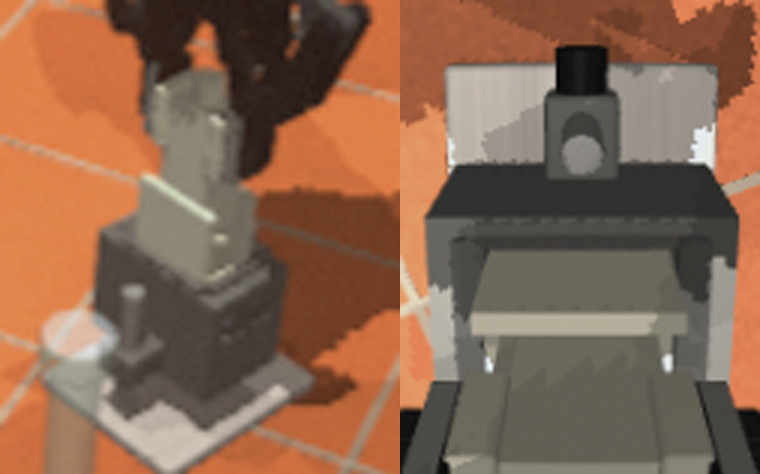

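>>> drive_tool --targets '[1,0,0.4,0,0,0,38,2.5,0,0.4,0,0,0,38,4,0,0.4,0,0,0,38,6,0,0.4,0,0,0,38,8,0,0.4,0,0,0,38,8,0,0.4,0,0,0,38]'

```text
clock: 9.73
tcp_pos: [0.5914, 0.2129, 0.1346]
tool_rot: [2.388, 1.57, -2.698]
contact_force: [-0.2, 0.3, -0.6]
gripper_width: 0.0379
```

```bash
cat > r.py <<'E'
from h import *
st=arm.state();z=st["tcp_pos"][2];print(rel(insp(z),insR()),"z",z.round(4),st["contact_force"].round(1),st["ft_torque"].round(2),st["gripper_width"])
E
python3 r.py
```

```text
(array([-0.  , -0.44,  0.02]), array([-0.01, -0.03, -0.03])) z 0.1346 [-0.2  0.3 -0.6] [-0.04  0.   -0.01] 0.03787846288918475
```

>>> drive_tool --targets '[2,0,0,0,0,0,38,4,0,0,0,0,0,38,6,0,0,0,0,0,38,8,0,0,0,0,0,38,10,0,0,0,0,0,38,12,0,0,0,0,0,38,12,0,0,0,0,0,38]'

```text
clock: 10.32
tcp_pos: [0.5914, 0.2129, 0.1226]
tool_rot: [2.469, 1.57, -2.617]
contact_force: [0.7, 0.2, -1.3]
gripper_width: 0.0379
```

```bash
python3 r.py
```

```text
(array([-0.  , -0.43,  0.02]), array([-0.  , -0.04, -0.03])) z 0.1226 [ 0.7  0.2 -1.3] [-0.03 -0.02 -0.06] 0.03793755606358616
```

>>> drive_tool --targets '[2,0,0,0,0,0,38,4,0,0,0,0,0,38,6,0,0,0,0,0,38,8,0,0,0,0,0,38,9,0,0,0,0,0,38,10,0,0,0,0,0,38,10,0,0,0,0,0,38,10,0,0,0,0,0,38]'

```text
clock: 10.98
tcp_pos: [0.5919, 0.2131, 0.1135]
tool_rot: [-0.81, 1.57, 0.388]
contact_force: [-1.1, 0.1, 2.4]
gripper_width: 0.0377
```

```bash
python3 r.py
```

```text
(array([-0.  , -0.08, -0.38]), array([0.01, 0.02, 0.02])) z 0.1135 [-1.1  0.1  2.4] [-0.09  0.23  0.04] 0.03767748600850495
```

>>> drive_tool --targets '[1,0,0,0,0,0,38,2,0,0,0,0,0,38,3,0,0,0,0,0,38,3,0,0,0,0,0,38,3,0,0,0,0,0,38]'

```text
clock: 11.4
tcp_pos: [0.5919, 0.2131, 0.1107]
tool_rot: [-0.93, 1.57, 0.268]
contact_force: [-1.9, -0.2, 7.0]
gripper_width: 0.038
```

```bash
python3 r.py
```

```text
(array([-0.  , -0.05, -0.37]), array([0.01, 0.02, 0.03])) z 0.1107 [-1.9 -0.2  7. ] [-0.12  0.65  0.01] 0.037999093931502165
```

>>> drive_tool --targets '[0.7,0,0,0,0,0,38,1.4,0,0,0,0,0,38,2,0,0,0,0,0,38,2,0,0,0,0,0,38,2,0,0,0,0,0,38]'

```text
clock: 11.82
tcp_pos: [0.5922, 0.2131, 0.1106]
tool_rot: [-1.038, 1.569, 0.16]
contact_force: [-5.8, -1.7, 18.8]
gripper_width: 0.038
```

```bash
python3 r.py
```

```text
(array([-0.  ,  0.23, -0.46]), array([0.05, 0.06, 0.1 ])) z 0.1106 [-5.8 -1.7 18.8] [-0.65  2.36 -0.  ] 0.038038677279273805
```

Run:
```python
from h import *
for n in ("wrist","scene"): cv2.imwrite(f"pics/{n}10.png",eyes.grab_frame(n)[:,:,::-1])
crop("pics/scene10.png",280,190,80,95,6,"pics/s10.png");crop("pics/wrist10.png",190,130,140,180,3,"pics/w10.png")
```

```text
(no output)
```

View pics/s10.png

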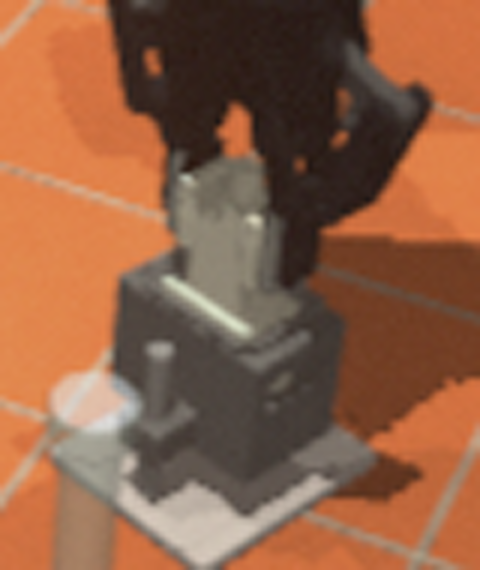

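View pics/w10.png

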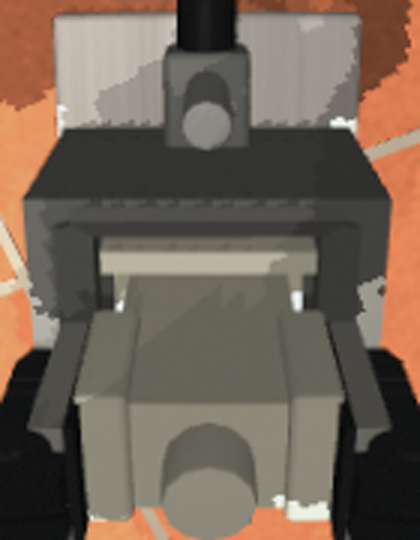

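Run:
```python
from h import *
st=arm.state();Rt=R.from_euler('xyz',st["tool_rot"]).as_matrix()
f=lambda x,y,z: onz("wrist",(190+x/3-.33,130+y/3-.33),z,st)
for z in (.074,.078,.082,.086,.09):
  c=[f(24,198,z),f(390,198,z)]; m=(c[0]+c[1])/2
  print(z,np.linalg.norm(c[0]-c[1]).round(4),(Rt.T@(m-st["tcp_pos"])*1000).round(1))
print("rod",(Rt.T@(f(207,124,.078)-st["tcp_pos"])*1000).round(1))
w8=np.load("w8.npy");w7=np.load("w7.npy"); s8=dict(tcp_pos=w8[:3],tool_rot=w8[3:]);s7=dict(tcp_pos=w7[:3],tool_rot=w7[3:])
W8=lambda x,y:ray("wrist",(200+x/3-.33,110+y/3-.33),s8);W7=lambda x,y:ray("wrist",(200+x/3-.33,60+y/3-.33),s7)
W10=lambda x,y:ray("wrist",(190+x/3-.33,130+y/3-.33),st)
print("L",tri(W7(90,122),W8(37,185),W10(24,198)),"R",tri(W7(302,122),W8(312,185),W10(390,198)))
# rod check expected .078
print("rod", tri(W7(196,84),W8(174,127),W10(207,124)))
# scene corner rim: near right (255,365) scene8; left (120,275); right(340,320)
S=lambda x,y:ray("scene",(280+x/6-.42,190+y/6-.42))
for n,p in dict(bottom=(252,362),left=(118,275),right=(343,318),rod=(159,349)).items():
  print(n,[onz("scene",(280+p[0]/6-.42,190+p[1]/6-.42),z).round(4)[:2] for z in (.076,.082,.088)])
y=np.radians(-21.4)
for sx,sy in((1,1),(1,-1),(-1,1),(-1,-1)): print((sx,sy),np.array([.5904,.2138])+np.array([[np.cos(y),-np.sin(y)],[np.sin(y),np.cos(y)]])@[sx*.024,sy*.036])
```

```text
0.074 0.0752 [36.5 22.8  0.1]
0.078 0.0735 [32.5 24.2  0.1]
0.082 0.0717 [28.5 25.6  0.1]
0.086 0.07 [24.5 27.   0.2]
0.09 0.0682 [20.5 28.4  0.2]
rod [32.5 39.3  0.2]
L [0.55523547 0.18968711 0.08432188] R [0.5807593  0.2554971  0.08502447]
rod [0.55612998 0.22727745 0.07613307]
bottom [array([0.6125, 0.2298]), array([0.6195, 0.232 ]), array([0.6265, 0.2341])]
left [array([0.5895, 0.1658]), array([0.5968, 0.1687]), array([0.6041, 0.1715])]
right [array([0.5714, 0.2502]), array([0.5788, 0.2521]), array([0.5863, 0.254 ])]
rod [array([0.6227, 0.1972]), array([0.6296, 0.1997]), array([0.6365, 0.2022])]
(1, 1) [0.6258809  0.23856097]
(1, -1) [0.59960978 0.17152495]
(-1, 1) [0.58119022 0.25607505]
(-1, -1) [0.5549191  0.18903903]
```

The near rim edge is 366 px wide here, against 363 px when the cartridge was seated in dock A and 355 px when lifted 4 mm. The push has gone stiff, with 12 N more for 0.1 mm of motion. Both say the cartridge is on the floor, which is high, near 41 mm. The over-squeeze in dock A had also pushed it about 3 mm lower in the grip than I assumed. I'll ease the load before letting go.

>>> drive_tool --targets '[-1,0,0,0,0,0,38,-1,0,0,0,0,0,38,-1,0,0,0,0,0,38]'

```text
clock: 12.17
tcp_pos: [0.5921, 0.2131, 0.1107]
tool_rot: [-0.977, 1.569, 0.221]
contact_force: [-4.3, -1.0, 13.2]
gripper_width: 0.0379
```

```bash
python3 r.py
```

```text
(array([-0.  ,  0.1 , -0.42]), array([0.03, 0.04, 0.06])) z 0.1107 [-4.3 -1.  13.2] [-0.37  1.46 -0.06] 0.03790558580012364
```

Height doesn't change as the load falls, so the floor contact is rigid. I'll release slowly.

>>> drive_tool --targets '[0.4,0,0,0,0,0,40,0.8,0,0,0,0,0,42,1,0,0,0,0,0,44,1,0,0,0,0,0,46,1,0,0,0,0,0,49,1,0,0,0,0,0,52,1,0,0,0,0,0,56,1,0,0,0,0,0,62,1,0,0,0,0,0,70,1,0,0,0,0,0,80,1,0,0,0,0,0,80,1,0,0,0,0,0,80]'

```text
clock: 13.17
tcp_pos: [0.5916, 0.213, 0.1081]
tool_rot: [2.371, 1.571, -2.715]
contact_force: [0.5, -0.0, -0.1]
gripper_width: 0.0797
```

```bash
python3 r.py
python3 - <<'E'
from h import *
for n in ("wrist","scene"): cv2.imwrite(f"pics/{n}11.png",eyes.grab_frame(n)[:,:,::-1])
crop("pics/scene11.png",280,190,80,95,6,"pics/s11.png");crop("pics/wrist11.png",190,130,140,180,3,"pics/w11.png")
E
```

```text
(array([-0.  , -0.27, -0.17]), array([-0.  , -0.01, -0.01])) z 0.1081 [ 0.5 -0.  -0.1] [-0.02 -0.01  0.04] 0.07966641418248195
```

View pics/s11.png

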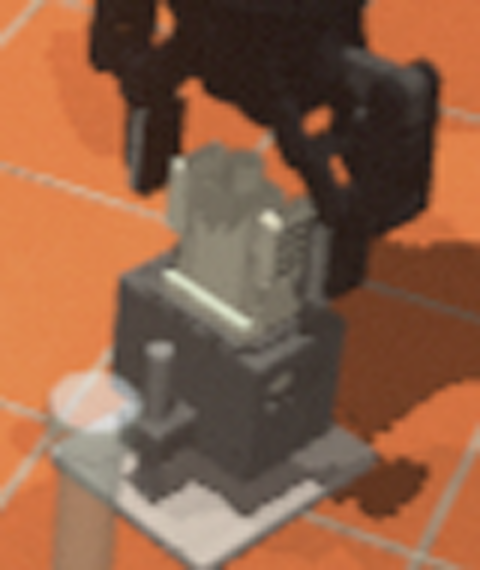

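View pics/w11.png

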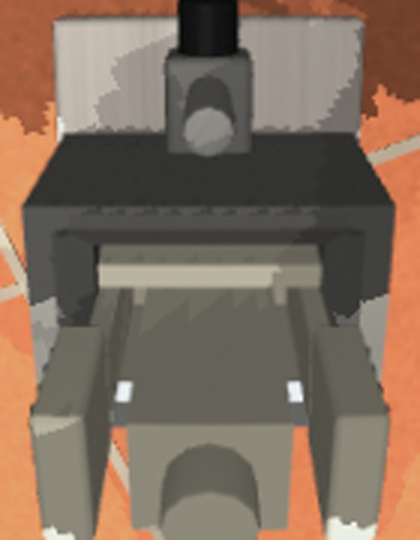

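Both tabs are back at full rest width: 356 px over the outer faces against 164 px for the 24 mm core, which is 52 mm. The barbs must therefore be under the lip. I'll retreat straight up.

>>> drive_tool --targets '[-2,0,0,0,0,0,85,-8,0,0,0,0,0,85,-20,0,0,0,0,0,85,-38,0,0,0,0,0,85,-60,0,0,0,0,0,85,-85,0,0,0,0,0,85,-110,0,0,0,0,0,85,-130,0,0,0,0,0,85,-145,0,0,0,0,0,85,-150,0,0,0,0,0,85,-150,0,0,0,0,0,85]'

```text
clock: 14.18
tcp_pos: [0.5923, 0.2134, 0.2607]
tool_rot: [-0.623, 1.567, 0.575]
contact_force: [0.5, 0.2, -0.6]
gripper_width: 0.0853
```

```bash
python3 r.py
python3 - <<'E'
from h import *
st=arm.state();np.save("w12.npy",np.r_[st["tcp_pos"],st["tool_rot"]])
for n in ("wrist","scene","top"): cv2.imwrite(f"pics/{n}12.png",eyes.grab_frame(n)[:,:,::-1])
crop("pics/scene12.png",280,190,80,95,6,"pics/s12.png");crop("pics/wrist12.png",205,90,120,120,5,"pics/w12.png")
E
```

```text
(array([-0.  ,  0.24, -0.78]), array([0.01, 0.18, 0.13])) z 0.2607 [ 0.5  0.2 -0.6] [ 0.04 -0.06  0.02] 0.08527912923492652
```

View pics/s12.png

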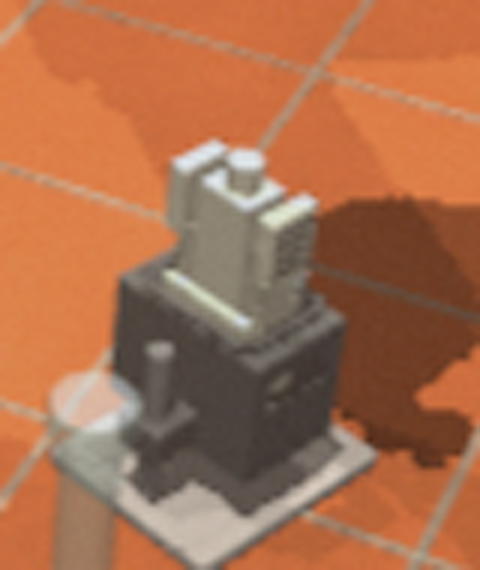

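View pics/w12.png

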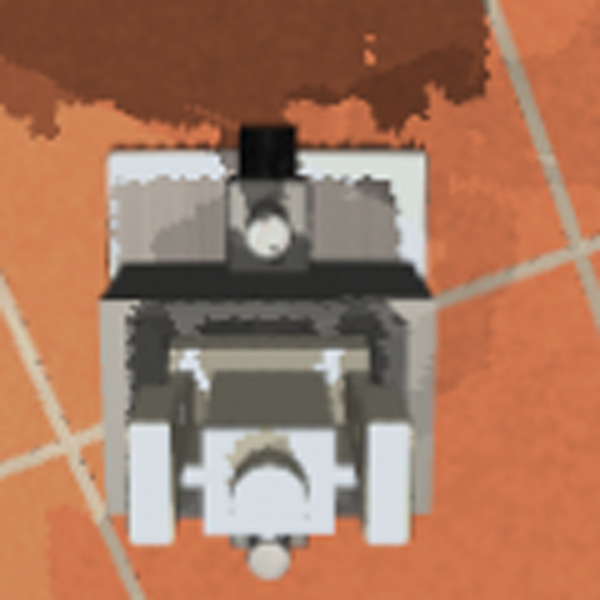

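View pics/scene12.png

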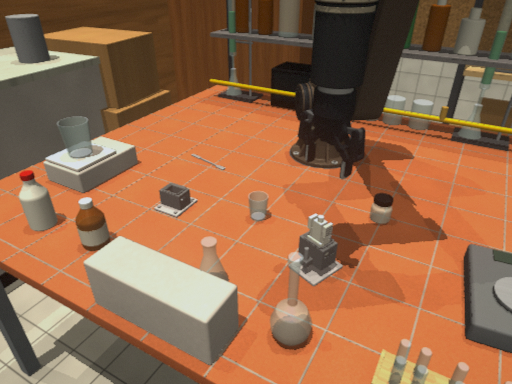

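Run:
```python
from h import *
w=np.load("w12.npy"); st=dict(tcp_pos=w[:3],tool_rot=w[3:])
W=lambda x,y:ray("wrist",(205+x/5-.4,90+y/5-.4),st);S=lambda x,y:ray("scene",(280+x/6-.42,190+y/6-.42))
print("port",tri(W(269,500),S(246,157)))
print("rim R",tri(W(435,300),S(343,318)))
print("rod",tri(W(270,560),S(159,349)))
# tab tops outer width as z
for z in (.125,.135,.139,.142):
  a=onz("wrist",(205+130/5-.4,90+424/5-.4),z,st);b=onz("wrist",(205+411/5-.4,90+424/5-.4),z,st);print(z,np.linalg.norm(a-b))
a=cv2.imread("pics/scene0.png").astype(int);b=cv2.imread("pics/scene12.png").astype(int)
for n,(x,y,w,h) in dict(beaker=(245,188,30,36),jar=(365,190,35,36),flask=(195,235,38,40),rbf=(268,260,48,90),spat=(185,148,45,26),dockfootB=(290,262,20,18)).items():
  print(n,abs(a-b)[y:y+h,x:x+w].mean().round(2))
```

```text
port [0.59075055 0.2129585  0.14835429]
rim R [0.58145047 0.25419824 0.08435966]
rod [0.62540276 0.19944316 0.07831687]
0.125 0.05296153161149155
0.135 0.05099903489260261
0.139 0.05021403620504707
0.142 0.04962528718938039
beaker 9.97
jar 20.81
flask 7.24
rbf 5.78
spat 26.3
dockfootB 5.04
```

Checks before handing in:
- **Latched height:** the plug ledge sits 9.4 px behind the rim edge, against 9.5 px when it was latched in dock A. Unlatched it would stand 6 mm higher. The port triangulates to z = 0.148.
- **Tabs:** both are out, with equal gaps to the core of 6.4 and 6.2 px.
- **Surroundings:** the beaker (258,206), jar (381,208), flasks and spatula (208,160) look unmoved.

```bash
python3 -c "
from bench import arm
print(arm.finish_job())"
```

```text
the job is handed in; nothing more can be done
None
```

I pinched the cartridge free of dock_a and lifted it out. I then pushed it down to the rigid floor of dock_b, let go, and retreated 150 mm straight up. The job was handed in at about 14 s.

**Last checks:**
- **Tabs:** both have sprung fully out, about 50–51 mm over the outer faces against 52 mm given, and evenly on the two sides.
- **Seating:** the plug sits at the same height against the rim as it did when latched in dock_a.
- **Surroundings:** beaker, flasks, jar and spatula look unmoved in the scene view. A rough before/after image difference was larger around the jar and spatula. I put that down to the arm's shadow, as both show at the same pixels.

**What disagreed or went less well:**
- **Rim height:** the camera estimates of dock_b's rim ranged from 0.081 to 0.088 m, while the floor contact implied about 0.089 m. I judged the latch from the tab width and the plug-to-rim comparison instead. I did no tug test.
- **Forces:** I squeezed too hard once in dock_a, which gave about 15 N upward before I eased off. The push in dock_b peaked at about 19 N at the wrist and was down to 13 N before I released.

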